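Full blast from the two-speed blow gun

ROBOT

A 7-joint arm with a two-finger parallel gripper is mounted at the origin on a cart in front of the work surface, level with it; the furniture and walls round the work are solid. World frame = base frame: x ahead of the robot, y to its left, z up, the work surface at z = 0. Lengths are in mm, angles in rad, forces in N, time in s.
With the tool pointing down it reaches from about 400 to 875 mm from the base axis. Payload 4.4 kg.
Tool frame: the origin (TCP) lies on the centre line of the jaws, within the pads' length; the fingertips stand 14 mm ahead of it and the grasp point (between the pads) lies 5 mm behind it; z points along the fingers, x is the direction in which the jaws open and shut, and the axes are right-handed (so a half turn about z gives the same grasp; the last joint's range is limited). The gripper opens to 85 mm and grips with 20 to 120 N. Pads are 22 mm wide; open, the fingers measure 114 mm over their backs; the gripper's body (76 mm by 85 mm) begins 54 mm behind the grasp point. The pads swing forward as they close: fully open they stand 13 mm farther back than shut.
Start: joints at [-1.346, 0.628, 0.038, 1.517, -0.027, 0.996, -0.02], TCP at [186.343, 622.731, 245.313] pointing down, gripper open.
Joint ranges: [-3.06, 3.06], [-0.37, 2.12], [-1.25, 1.32], [0.18, 2.47], [-1.1, 4.24], [0.23, 1.98], [-2.94, 2.94]. Speed limits (rad/s): [2.57, 2.57, 3.14, 3.14, 3.14, 3.14, 3.14].

INTERFACE

Orientations are given as [roll, pitch, yaw] about the fixed x, y, z axes, in that order (R = Rz(yaw) Ry(pitch) Rx(roll)).
In Python, from cell import ctrl gives the robot as it stands.
- The arm moves only by the tool send_rows, never from a script. Its argument "commands" is a list of rows, each a list of 5 numbers: the finger opening in mm, from 0 to 85.4, then the shift along the tool's x, y, z in mm, then the turn about the tool's z in degrees. In form: [[grip, x, y, z, roll], ...]. A call has 1 to 5 rows; each row is the pose to reach, as a shift and turn from the pose measured when the call began, along the tool's axes at that moment; what a row does not reach only later rows make up. A row lasts 1/10 s, in which the tool goes at most 50 mm and 8.59 degrees, less where a joint would pass 70% of its speed; a pose out of reach is approached as far as the arm can. A call with a gripper value outside its range is refused whole. The fingers move at their own pace and stop on an object; the grip force is fixed at half the most. Time passes only in rows, so rows that repeat a pose let the fingers close. It gives the time, the measured TCP pose, the force and the opening at its end, in the units of the state.
- ctrl.read_state(): the state, without advancing time (a new reading comes with each control period).
- ctrl.get_image(name): name is "scene" or "side" or "wrist"; returns the picture (384x512x3 uint8, red, green, blue); there is no depth.
- ctrl.camera_params(name): a dict with "fx", "fy", "cx", "cy" (pixels), "k1" (the pictures are not rectified: a ray, as slopes to the right and down, at radius r is drawn at 1 + k1 r^2 times it, then the intrinsics apply), "cam_to_world" (4x4, takes a point from camera to world coordinates). Camera axes: x right, y down, z forward; pixel columns grow to the right and rows downward; lengths in mm; the calibration is good to about 2 mm. A picture is of the moment at which its call begins: read the wrist's pose just before it. camera_params takes no time and is no camera call; for the wrist camera it gives the pose at the moment of the call.
- ctrl.finish_job(): hands the job in, once; it reports no verdict.
The state is a dict: "clock": time; "qpos": joint angles; "qd": joint speeds; "tau": joint torques, N m; "eef_pos": TCP position; "tool_rot": TCP orientation; "force": force on the tool from outside, world axes, zero at the start; "torque": the same for the moment, N m; "width": finger opening in mm.
Only numpy, scipy, OpenCV 4.12 (cv2) and the standard library are available. Lean on these libraries where they do the work, as an engineer would, in place of code of your own. Each camera call takes 0.05 s, during which the arm holds its last target.

TASK

Blow out the strap die: squeeze the trigger of the blow gun with the long nozzle, the one aimed at the die, past its first-stage pressure point and all the way into the second stage. Hold it there for a good second, then let go so that it springs right back. Leave the trigger of the short-nozzled gun alone.

Things in the scene. Friction and masses are not known exactly. Their poses are not given: they have to be found in the camera images.
- long_gun: Long-nozzled blow gun on its side, strapped in a fixed wooden stand. Origin: on the table under the barrel axis, in line with the grip. x: along barrel to nozzle, y: from grip to barrel, z up. Black grip x -13 to 13, y -90 to -14, z 41 to 69 mm; support under its end, y -92 to -78. Barrel 28 mm thick, steel tube nozzle to x 125 mm, oblong steel die (34x105x30) some 30 mm on. Board top z 12 mm.
- long_gun_trigger (a point): Centre of its trigger's front face, at 30, -45, 55 mm in the gun's frame at rest; same axes. Flat steel plate, 6 thick (x), 50 long (y), 22 mm high, parallel to grip. Slides back in -x, 11 mm in all. Grip's back face is 43 mm behind this point at rest; 32 mm when squeezed home, midway then at x = 3 mm in the gun frame. Free space before trigger and behind grip; barrel starts 31 mm away in +y.
- long_gun_trig (a joint): first-stage travel of the long-nozzled gun's trigger in m: 0 at rest, 0.005 at the pressure point; a light spring (2 N rising to 4 N) brings it back
- long_gun_valve (a joint): second-stage travel of the same trigger in m, added to the first: 0 until the pressure point is overcome (about 9 N), 0.006 when the trigger is squeezed home (about 13 N); springs back when let go
- short_gun_trigger (a point): The same point on the trigger of the other blow gun, alike in everything but its nozzle, a stub brass cone 22 mm long, before which a yellow block of wax (36x55x23) lies. Not to be used. Either gun may stand to the left or to the right.

How it is judged (in metres and radians):
On the way:
1. the long-nozzled gun's trigger is squeezed through the first stage and well into the second (second-stage travel over 4.5 of 6 mm), and held there for 0.7 s (value of joint long_gun_trig above 0.004 m and value of joint long_gun_valve above 0.0045 m), for 0.7 s.
At the end, for the whole second after the job is handed in: after the held full squeeze, the long-nozzled gun's trigger is released and back at rest (both travels within 1.5 mm of 0) (value of joint each of long_gun_trig, long_gun_valve below 0.0015 m); the robot touches nothing.
It fails at once if the short-nozzled gun's trigger is pressed (moved by more than 2 mm) (distance of short_gun_trigger from where it was at the start of the episode above 0.002 m).
It also fails if it takes over 29 s, if anything falls off the work surface, if the arm or the gripper's body presses on something with over 40 N, if the wrist force passes 120 N, or if a joint passes its speed limit or range.

## Working session

There is one attempt and no reset: what is moved stays moved. The work goes in short steps, Python scripts to look and compute and a tool call to move; the robot and the scene stay as the last step left them, time stands still between calls to the robot, and variables do not carry over. Pictures are saved under pics/ and viewed, and the job is handed in when it is done.

Besides the shell and the picture viewer there is one more tool, called after "Request:" as name(argument=value, ...) on one line, values as JSON. send_rows: Moves the arm, as the interface text tells. Its arguments: {"type":"object","properties":{"commands":{"type":"array"}},"required":["commands"]}

```bash
ls; mkdir -p pics; python3 - <<'E'
from cell import ctrl
import cv2,numpy as np
s=ctrl.read_state();print(s)
for n in ("scene","side","wrist"):
    p=ctrl.camera_params(n);print(n,{k:(np.round(v,3).tolist() if k=="cam_to_world" else v) for k,v in p.items()})
    im=ctrl.get_image(n);cv2.imwrite(f"pics/{n}0.png",im[:,:,::-1])
E
```

```text
pics
{'clock': 0.0, 'qpos': array([-1.34579109,  0.62932422,  0.03844515,  1.518369  , -0.0269997 ,
        0.99631239, -0.0199889 ]), 'qd': array([-0.00010195, -0.00072076,  0.00026555, -0.00017393,  0.00046424,
       -0.00049186, -0.00096832]), 'tau': array([-1.05464009e-03, -5.63398111e+01,  1.22589670e+00, -1.93452626e+01,
        1.09190232e-02,  1.08587416e-02, -5.39411843e-06]), 'eef_pos': array([186.17163891, 622.13979363, 244.40300813]), 'tool_rot': array([3.14156652e+00, 1.89470846e-03, 1.27999971e+00]), 'force': array([ 0.27296141,  0.50643199, -0.04785092]), 'torque': array([0.00361834, 0.04336571, 0.06269439]), 'width': 85.31093040834902}
scene {'fx': 468.59191850303847, 'fy': 468.59191850303847, 'cx': 251.61242452076957, 'cy': 194.23977489411286, 'k1': -0.160940498264801, 'cam_to_world': [[0.87, -0.224, 0.44, 103.423], [-0.493, -0.358, 0.793, -556.724], [-0.02, -0.906, -0.422, 439.421], [0.0, 0.0, 0.0, 1.0]]}
side {'fx': 378.1972441562225, 'fy': 378.1972441562225, 'cx': 263.1457884957494, 'cy': 193.26406764790337, 'k1': 0.03855707362835437, 'cam_to_world': [[0.857, -0.252, 0.449, 124.619], [-0.515, -0.446, 0.732, -500.665], [0.016, -0.859, -0.512, 509.863], [0.0, 0.0, 0.0, 1.0]]}
wrist {'fx': 337.54269075972593, 'fy': 337.54269075972593, 'cx': 255.58602043183805, 'cy': 189.46690507094962, 'k1': -0.03944805177294321, 'cam_to_world': [[0.285, 0.92, 0.269, 118.41], [0.958, -0.273, -0.082, 642.198], [-0.002, 0.281, -0.96, 372.909], [0.0, 0.0, 0.0, 1.0]]}
```

View pics/scene0.png

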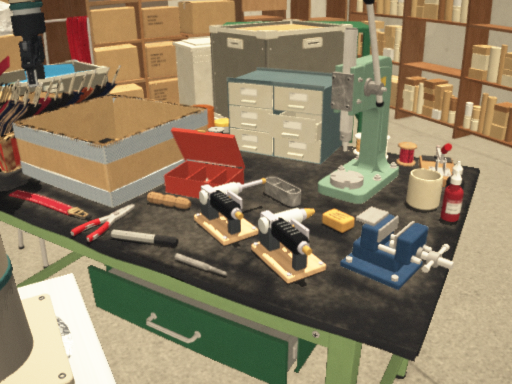

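View pics/side0.png

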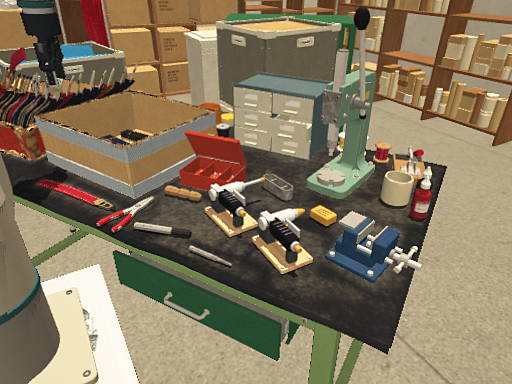

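View pics/wrist0.png

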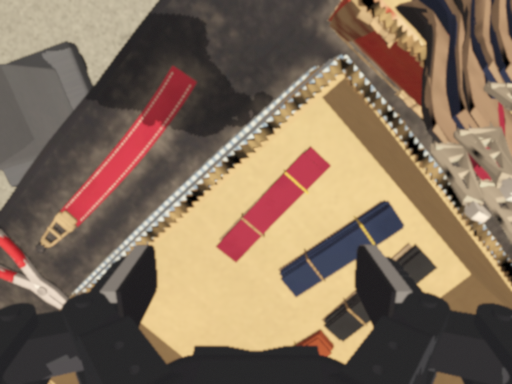

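The left gun at about (222,205) in the scene picture has the long tube and faces the steel die at (283,190). The right gun at (285,235) has the stub cone and faces the wax at (338,220). The wrist view is still over the box. Next I'll zoom in and cast rays for a rough location.

```bash
cat > h.py <<'E'
import numpy as np, cv2
def ray(p,u,v):
    K=np.array([[p["fx"],0,p["cx"]],[0,p["fy"],p["cy"]],[0,0,1]])
    x=cv2.undistortPoints(np.array([[[u,v]]],float),K,np.array([p["k1"],0,0,0,0]) if 0 else np.array([p["k1"],0,0,0.]))[0,0]
    T=np.array(p["cam_to_world"]);d=T[:3,:3]@[x[0],x[1],1];return T[:3,3],d/np.linalg.norm(d)
def onz(p,u,v,z):
    o,d=ray(p,u,v);return o+d*(z-o[2])/d[2]
def tri(rs):
    A=np.zeros((3,3));b=np.zeros(3)
    for o,d in rs:
        M=np.eye(3)-np.outer(d,d);A+=M;b+=M@o
    X=np.linalg.solve(A,b)
    return X,[np.linalg.norm((np.eye(3)-np.outer(d,d))@(X-o)) for o,d in rs]
def proj(p,X):
    T=np.array(p["cam_to_world"]);c=T[:3,:3].T@(np.array(X)-T[:3,3]);x=c[:2]/c[2];x=x*(1+p["k1"]*(x@x))
    return p["fx"]*x[0]+p["cx"],p["fy"]*x[1]+p["cy"]
E
python3 - <<'E'
from cell import ctrl
import cv2
from h import *
for n,(x,y) in (("scene",(180,160)),("side",(190,160))):
    im=cv2.imread(f"pics/{n}0.png")[y:y+130,x:x+180]
    cv2.imwrite(f"pics/{n}0z.png",cv2.resize(im,None,fx=4.4,fy=4.4,interpolation=cv2.INTER_CUBIC))
p=ctrl.camera_params("scene")
for u,v in ((222,205),(283,190),(290,235),(340,220)):print(onz(p,u,v,55).round(),onz(p,u,v,15).round())
E
```

```text
[434. 153.  55.] [468. 227.  15.]
[566. 149.  55.] [615. 223.  15.]
[479.  -6.  55.] [519.  52.  15.]
[582.  -9.  55.] [632.  48.  15.]
```

View pics/scene0z.png

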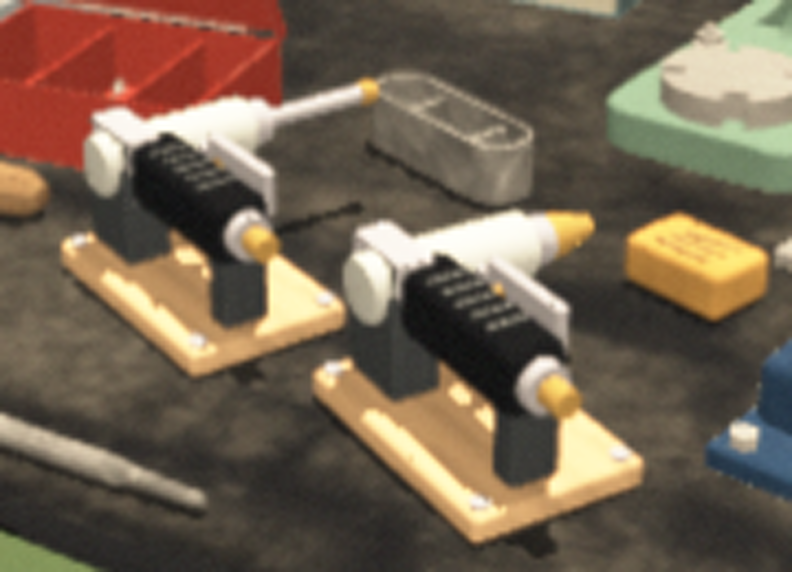

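View pics/side0z.png

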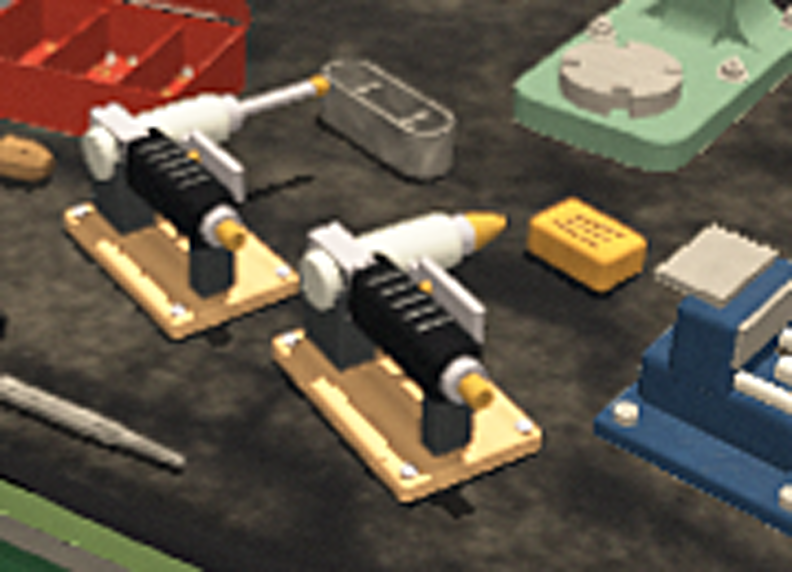

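```bash
python3 - <<'E'
from cell import ctrl
from h import *
ps,pd=ctrl.camera_params("scene"),ctrl.camera_params("side")
f=lambda x,y:(x/4.4+180,y/4.4+160)
g=lambda x,y:(x/4.4+190,y/4.4+160)
pts={"trigfront":((245,175),(217,165)),"tip":((370,91),(320,83)),"gripcap":((260,243),(231,233)),"barrelback":((104,163),(98,155)),"S_trig":((532,308),(454,300)),"S_tip":((592,224),(505,222)),"S_cap":((562,396),(476,388))}
for k,(a,b) in pts.items():
    X,e=tri([ray(ps,*f(*a)),ray(pd,*g(*b))]);print(k,X.round(),np.round(e,1),onz(ps,*f(*a),55).round(),onz(pd,*g(*b),55).round())
E
```

```text
trigfront [469. 166.  51.] [0.3 0.3] [466. 159.  55.] [466. 161.  55.]
tip [565. 219.  50.] [0.3 0.3] [559. 209.  55.] [559. 211.  55.]
gripcap [444. 105.  52.] [0.1 0.1] [442. 100.  55.] [442. 101.  55.]
barrelback [413. 191.  61.] [0.8 0.8] [419. 203.  55.] [417. 201.  55.]
S_trig [512.   9.  48.] [0. 0.] [504.  -2.  55.] [506.   1.  55.]
S_tip [564.  41.  56.] [0.3 0.3] [565.  43.  55.] [565.  42.  55.]
S_cap [482. -51.  49.] [0.5 0.5] [477. -59.  55.] [477. -56.  55.]
```

The two-view heights of about 50 mm agree with the text, and the long gun's trigger is near (467,162), with the gun turned roughly 3°. I'll move across at the current height.

Request:
send_rows(commands=[[85,-32,33,0,7],[85,-64,66,0,14],[85,-96,99,0,21],[85,-128,132,0,28],[85,-160,165,0,35]])

```text
clock: 0.65
eef_pos: [298.9, 419.9, 244.8]
tool_rot: [3.141, 0.001, 0.664]
force: [-0.2, 0.3, -1.2]
width: 84.9
```

Request:
send_rows(commands=[[85,-8,48,0,7],[85,-16,96,5,14],[85,-24,144,15,21],[85,-32,192,25,28],[85,-38,238,35,35]])

```text
clock: 1.15
eef_pos: [416.2, 207.1, 209.8]
tool_rot: [3.14, 0.0, 0.048]
force: [0.9, 0.9, -1.1]
width: 84.9
```

Request:
send_rows(commands=[[85,20,44,5,0],[85,20,44,5,0]])

```text
clock: 1.35
eef_pos: [441.2, 156.4, 204.7]
tool_rot: [3.136, -0.001, 0.036]
force: [-0.6, 0.7, 0.2]
width: 85.1
```

```bash
python3 - <<'E'
from cell import ctrl
import cv2,json
from h import *
s=ctrl.read_state();p=ctrl.camera_params("wrist")
im=ctrl.get_image("wrist");cv2.imwrite("pics/w1.png",im[:,:,::-1]);cv2.imwrite("pics/w1z.png",cv2.resize(im[:,:,::-1],(800,600),interpolation=cv2.INTER_CUBIC))
p["cam_to_world"]=np.array(p["cam_to_world"]).tolist();json.dump(p,open("p1.json","w"))
print(s["clock"],s["eef_pos"],s["tool_rot"])
E
```

```text
1.35 [441.18566308 156.39297009 204.72065375] [ 3.13624217e+00 -1.33624420e-03  3.58428916e-02]
```

View pics/w1z.png

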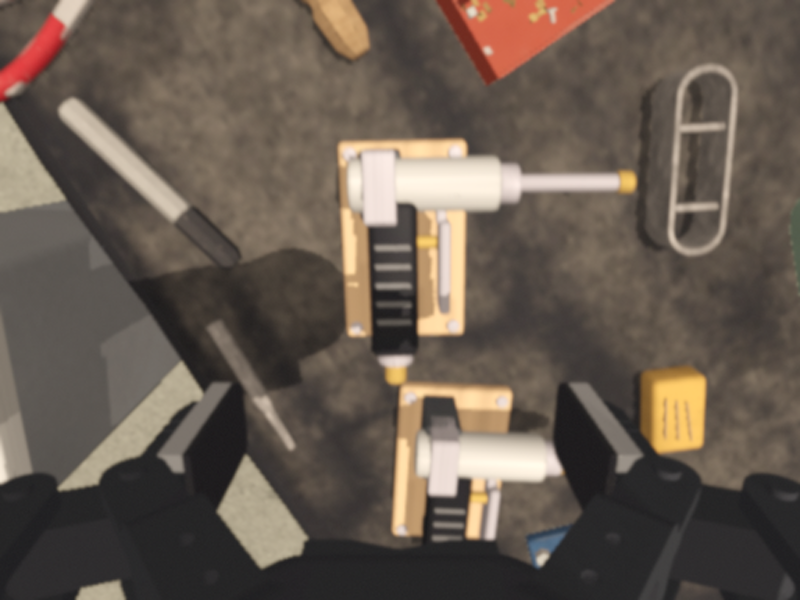

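The wrist view confirms it. The long-nozzle gun's grip runs from about (395,205) to (395,350) in the enlarged picture, its trigger plate is at (444,262), and the die is on the right. The short gun is below, around (450,470). I'll take a second view shifted 60 mm.

Request:
send_rows(commands=[[85,35,-20,10,0],[85,60,-40,20,0],[85,60,-40,20,0],[85,60,-40,20,0]])

```text
clock: 1.8
eef_pos: [497.0, 203.9, 183.9]
tool_rot: [3.138, 0.002, 0.043]
force: [-0.2, -0.3, 0.1]
width: 84.9
```

```bash
python3 - <<'E'
from cell import ctrl
import cv2,json
from h import *
s=ctrl.read_state();p=ctrl.camera_params("wrist")
im=ctrl.get_image("wrist");cv2.imwrite("pics/w2.png",im[:,:,::-1])
p["cam_to_world"]=np.array(p["cam_to_world"]).tolist();json.dump(p,open("p2.json","w"))
print(s["clock"],s["eef_pos"],s["tool_rot"],abs(s["qd"]).max())
a=cv2.imread("pics/w1.png")[85:250,205:325];b=im[:,:,::-1]
cv2.imwrite("pics/w1c.png",cv2.resize(a,None,fx=3.6,fy=3.6,interpolation=cv2.INTER_CUBIC))
cv2.imwrite("pics/w2z.png",cv2.resize(b,(800,600),interpolation=cv2.INTER_CUBIC))
E
```

```text
1.8 [496.99166642 203.86540052 183.9423011 ] [3.13837214e+00 1.96584058e-03 4.31167943e-02] 0.03512398431464258
```

View pics/w2z.png

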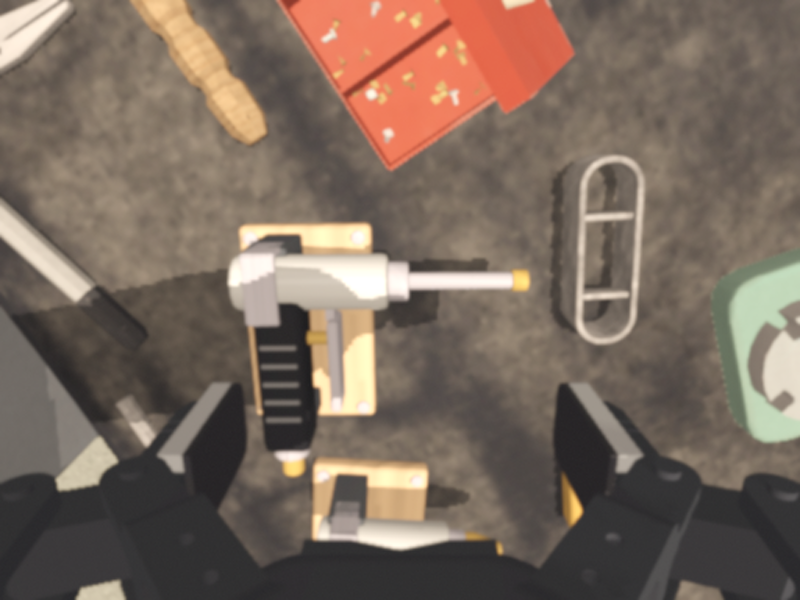

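View pics/w1c.png

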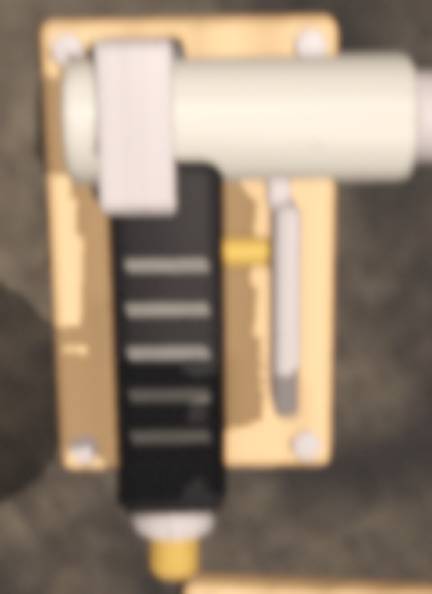

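```bash
python3 - <<'E'
import cv2
a=cv2.imread("pics/w2.png")[140:310,140:260]
cv2.imwrite("pics/w2c.png",cv2.resize(a,None,fx=3.5,fy=3.5,interpolation=cv2.INTER_CUBIC))
for n,(r0,r1,c0,c1) in (("w1",(140,226,225,305)),("w2",(212,292,155,235))):
    g=cv2.cvtColor(cv2.imread(f"pics/{n}.png"),cv2.COLOR_BGR2GRAY)
    for r in range(r0,r1,9): print(n,r,c0,*g[r,c0:c1])
E
```

```text
w1 140 225 201 180 164 159 158 151 142 161 198 220 228 229 230 229 228 227 227 228 228 227 228 229 230 229 229 228 226 214 178 123 83 74 74 74 75 75 74 68 60 53 54 84 123 148 157 158 158 157 160 171 190 207 214 207 197 206 216 218 216 210 203 207 220 227 227 228 229 229 230 229 227 216 185 139 104 94 91 87 82 78
w1 149 225 216 194 173 163 160 161 162 161 157 138 101 62 46 46 51 55 57 59 59 61 61 62 63 65 65 65 68 68 69 70 72 72 73 74 74 73 72 67 61 53 53 79 120 146 156 156 156 155 155 160 180 203 211 206 186 160 166 194 213 222 226 225 218 216 224 227 229 229 230 229 226 214 181 135 106 97 95 92 91 88
w1 158 225 228 223 206 180 164 161 162 162 159 148 116 73 49 58 94 128 145 150 151 151 151 152 152 152 153 153 153 152 150 150 151 152 153 153 152 152 145 125 90 63 55 83 129 161 172 174 173 173 173 180 191 196 194 182 157 143 165 195 213 222 226 224 218 217 224 227 229 229 230 229 225 209 168 117 92 87 89 90 91 89
w1 167 225 227 221 200 173 160 158 159 160 159 152 128 87 53 42 48 55 61 62 63 64 66 67 69 70 72 73 73 73 74 75 75 75 74 75 76 76 76 71 63 56 53 77 116 146 156 158 157 156 15
[... 3775 characters left out ...]
21 135 139 138 137 136 134 134 133 133 133 133 133 135 135 135 134 132 131 130 128 126 124 121 118 114 112 112 111 111 110
w2 275 155 38 44 61 86 105 116 120 123 122 119 116 111 101 80 55 42 41 38 40 41 40 41 40 40 40 40 40 39 40 41 39 40 39 40 40 39 41 40 39 39 39 38 37 38 38 44 64 88 107 117 123 127 127 124 121 118 115 111 109 110 112 116 118 119 120 121 121 119 116 113 109 106 106 102 101 98 95 93 92 94
w2 284 155 39 44 64 91 107 110 106 103 100 97 96 96 96 90 75 55 42 40 41 39 40 40 40 40 40 40 41 40 41 40 40 39 41 43 44 46 46 49 54 57 57 53 54 70 95 115 123 124 123 122 122 122 122 121 120 117 115 115 115 116 116 115 114 112 110 109 108 109 111 114 117 119 119 119 119 119 117 117 116 117
```

View pics/w2c.png

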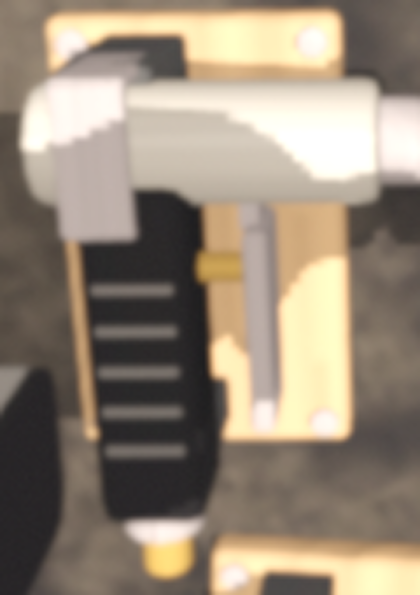

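```bash
python3 - <<'E'
import json
from h import *
p1,p2=json.load(open("p1.json")),json.load(open("p2.json"))
f=lambda x,y:(x/3.6+205,y/3.6+85)
g=lambda x,y:(x/3.5+140,y/3.5+140)
z=lambda x,y:(x/1.5625,y/1.5625)
P={"s1L":(f(124,266),g(90,291)),"s1R":(f(210,266),g(175,291)),"s5L":(f(130,437),g(103,451)),"s5R":(f(211,437),g(186,451)),"trigEnd":(f(286,412),g(263,428)),"cap":(f(173,525),g(163,530)),"tip":(z(636,181),z(528,280)),"dieN":(z(707,66),z(613,157)),"dieS":(z(693,254),z(608,342)),
"boltNE":(f(310,42),g(313,42)),"boltSE":(f(305,444),g(325,423))}
for k,(a,b) in P.items():
    X,e=tri([ray(p1,*a),ray(p2,*b)]);print(k,X.round(1),np.round(e[0],1))
# refs onto known planes
for z0,l,a,b in ((66,"trig mid",f(287,300),g(258,330)),(66,"trigEnd",*P["trigEnd"]),(69,"s1L",*P["s1L"]),(69,"s1R",*P["s1R"]),(69,"s5L",*P["s5L"]),(69,"s5R",*P["s5R"]),(58,"tip",*P["tip"]),(30,"dN",*P["dieN"]),(30,"dS",*P["dieS"]),(12,"NE",*P["boltNE"]),(12,"SE",*P["boltSE"])):
    print(l,onz(p1,*a,z0).round(1),onz(p2,*b,z0).round(1))
# grip edges from rows: w1 row185: left edge ~237, right ~266.5 ; trig 281.5..288? 
for n,p,pts in (("w1",p1,[(236.8,185),(266.5,185),(281.3,185),(287.3,185)]),("w2",p2,[(166,248),(200.5,248),(211,248),(219,248)])):
    print(n,[onz(p,*q,55 if i<2 else 66).round(1)[:2] for i,q in enumerate(pts)])
E
```

```text
s1L [428.9 173.7  71. ] 0.6
s1R [447.7 174.4  70.8] 0.5
s5L [431.1 134.8  72.5] 0.4
s5R [449.7 134.6  70.4] 0.5
trigEnd [466.9 140.3  67.9] 0.8
cap [442.2 109.   63.2] 1.0
tip [559.7 212.2  63.3] 0.1
dieN [604.8 272.5  30.5] 1.0
dieS [620.7 167.7  23.9] 1.3
boltNE [472.6 221.4  16. ] 1.0
boltSE [478.3 113.9  15.7] 0.9
trig mid [465.2 166.7  66. ] [465.9 163.4  66. ]
trigEnd [466.6 140.2  66. ] [467.2 138.6  66. ]
s1L [428.4 173.8  69. ] [428.8 172.4  69. ]
s1R [447.4 174.5  69. ] [447.7 173.3  69. ]
s5L [430.8 133.8  69. ] [430.4 132.5  69. ]
s5R [449.4 134.5  69. ] [449.7 133.4  69. ]
tip [562. 212.  58.] [561.2 210.7  58. ]
dN [604.2 273.2  30. ] [605.8 271.8  30. ]
dS [615.8 169.7  30. ] [619.1 169.   30. ]
NE [472.3 222.1  12. ] [473.  219.9  12. ]
SE [478.1 113.3  12. ] [478.8 111.1  12. ]
w1 [array([426.2, 148.1]), array([451.6, 149.1]), array([463.2, 152.6]), array([468.1, 152.8])]
w2 [array([424.5, 143.9]), array([453.6, 145.3]), array([463.8, 151.3]), array([470.2, 151.6])]
```

The heights come out as stripes about 71 mm, trigger top about 67 mm and die top about 24–30 mm, which fits the given sizes. The gun's yaw is about 0.053 rad and the grip centreline is at x≈439 near y=160. The squeeze midpoint is therefore about (441.5, 161.5). I'll go above it.

Request:
send_rows(commands=[[85,-30,20,0,-0.6],[85,-57,40,20,-0.6],[85,-57,40,50,-0.6],[85,-57,40,64,-0.6],[85,-57,40,64,-0.6]])

```text
clock: 2.35
eef_pos: [439.1, 159.9, 119.7]
tool_rot: [3.137, 0.006, 0.052]
force: [-1.5, -0.5, 0.8]
width: 84.9
```

```bash
python3 - <<'E'
from cell import ctrl
import cv2
from h import *
s=ctrl.read_state();p=ctrl.camera_params("wrist")
im=ctrl.get_image("wrist");print(s["clock"],s["eef_pos"],s["tool_rot"],s["force"])
im=im[:,:,::-1].copy()
for X in ((441.5,161.5,55),(468,161.5,66),(425,161.5,69)): print(X,np.array(proj(p,X))*1.5625)
cv2.imwrite("pics/w3.png",cv2.resize(im,(800,600),interpolation=cv2.INTER_CUBIC))
E
```

```text
2.35 [439.08477038 159.85358439 119.71996495] [3.13734124 0.00568072 0.05246906] [-1.48832892 -0.52975946  0.82922375]
(441.5, 161.5, 55) [405.35812954 326.2249151 ]
(468, 161.5, 66) [477.22624439 340.09115907]
(425, 161.5, 69) [360.12852586 336.95338219]
```

View pics/w3.png

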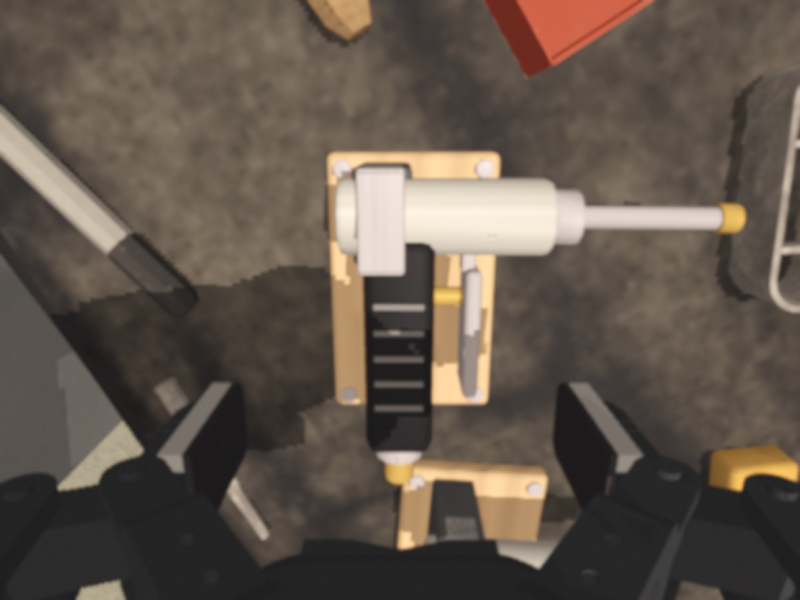

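The projected points land on the trigger edge at (477,340) and on the grip, and the jaws straddle both. I'll descend.

Request:
send_rows(commands=[[85,2.5,-1.5,20,0],[85,2.5,-1.5,40,0],[85,2.5,-1.5,58,0],[85,2.5,-1.5,72,0],[85,2.5,-1.5,72,0]])

```text
clock: 2.9
eef_pos: [441.9, 161.5, 48.4]
tool_rot: [3.138, 0.005, 0.053]
force: [-0.1, -0.8, 0.8]
width: 84.6
```

```bash
python3 - <<'E'
from cell import ctrl
import cv2
a=ctrl.get_image("wrist")[:,:,::-1];b=ctrl.get_image("scene")[150:270,160:320,::-1]
cv2.imwrite("pics/w4.png",cv2.resize(a,(640,480)));cv2.imwrite("pics/s4.png",cv2.resize(b,None,fx=4.5,fy=4.5,interpolation=cv2.INTER_CUBIC))
E
```

```text
(no output)
```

View pics/w4.png

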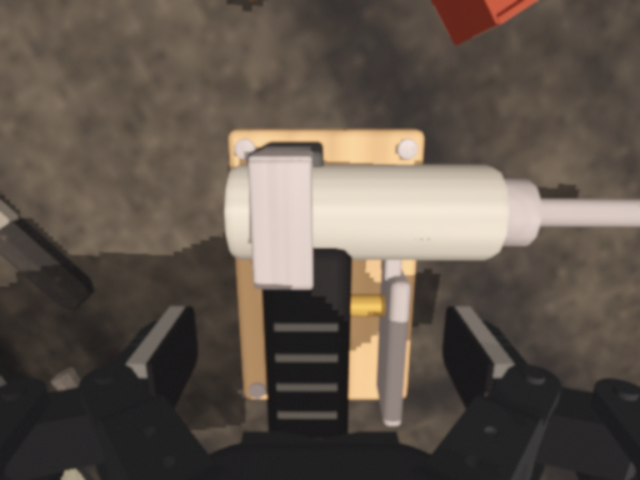

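View pics/s4.png

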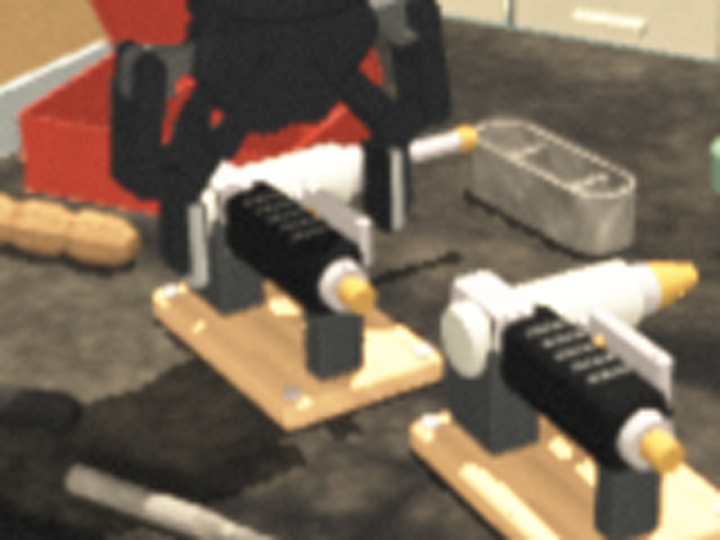

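The jaws stand either side of the grip and trigger. The pads are level with the trigger's middle and nothing else is in the way. I'll close part way first.

Request:
send_rows(commands=[[60,0,0,0,0],[48,0,0,0,0],[40,0,0,0,0],[40,0,0,0,0],[40,0,0,0,0]])

```text
clock: 3.5
eef_pos: [444.6, 162.0, 50.1]
tool_rot: [3.139, -0.001, 0.052]
force: [2.3, 0.4, 2.6]
width: 39.9
```

Request:
send_rows(commands=[[36,0,0,0,0],[33,0,0,0,0],[31,0,0,0,0],[31,0,0,0,0]])

```text
clock: 3.9
eef_pos: [440.8, 161.7, 50.5]
tool_rot: [3.139, 0.006, 0.052]
force: [-5.4, -0.2, 14.1]
width: 31.3
```

```bash
python3 - <<'E'
from cell import ctrl
import cv2
a=ctrl.get_image("wrist")[:,:,::-1]
cv2.imwrite("pics/w5.png",cv2.resize(a,(800,600)))
s=ctrl.read_state();print(s["clock"],s["eef_pos"],s["force"],s["torque"],s["width"])
E
```

```text
3.95 [440.78257361 161.73477649  50.46787122] [-5.95106334 -1.00074649 13.91096453] [-0.07836356  1.00008342 -0.12168101] 31.352501431295053
```

View pics/w5.png

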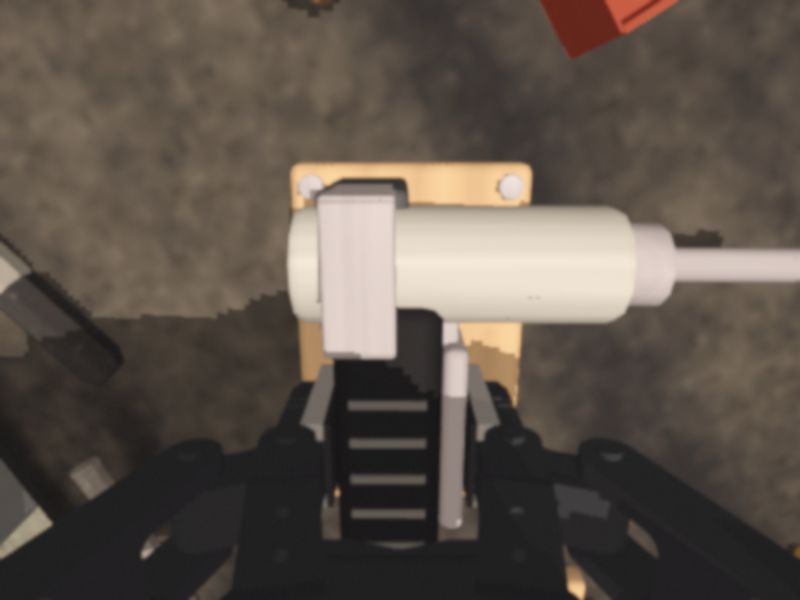

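The width is 31.3 mm against 32 mm expected at home. The plate lies close against the grip, and the net force shows both pads in contact. I'll hold here.

Request:
send_rows(commands=[[30,0,0,0,0],[30,0,0,0,0],[30,0,0,0,0],[30,0,0,0,0],[30,0,0,0,0]])

```text
clock: 4.45
eef_pos: [440.4, 161.7, 50.6]
tool_rot: [3.139, 0.007, 0.052]
force: [-1.2, 1.0, 7.3]
width: 30.5
```

Request:
send_rows(commands=[[30,0,0,0,0],[30,0,0,0,0],[30,0,0,0,0],[30,0,0,0,0],[30,0,0,0,0]])

```text
clock: 4.95
eef_pos: [440.4, 161.7, 50.7]
tool_rot: [3.139, 0.007, 0.052]
force: [-0.9, 0.9, 4.6]
width: 30.3
```

Request:
send_rows(commands=[[30,0,0,0,0],[30,0,0,0,0],[30,0,0,0,0],[30,0,0,0,0],[30,0,0,0,0]])

```text
clock: 5.45
eef_pos: [440.4, 161.7, 50.7]
tool_rot: [3.139, 0.007, 0.052]
force: [-0.1, 0.4, 4.2]
width: 30.3
```

The width follows the command closely, so I can't yet tell whether the jaws are really stopped on the object. I'll command a tighter value and see.

Request:
send_rows(commands=[[24,0,0,0,0],[24,0,0,0,0],[24,0,0,0,0],[24,0,0,0,0],[24,0,0,0,0]])

```text
clock: 5.95
eef_pos: [439.6, 161.6, 51.0]
tool_rot: [3.139, 0.008, 0.05]
force: [-2.7, 0.1, 9.3]
width: 28.2
```

```bash
python3 - <<'E'
from cell import ctrl
import cv2
a=ctrl.get_image("wrist")[:,:,::-1]
cv2.imwrite("pics/w6.png",cv2.resize(a[200:384,160:350],None,fx=3.2,fy=3.2,interpolation=cv2.INTER_CUBIC))
s=ctrl.read_state();print(s["clock"],s["eef_pos"],s["force"],s["torque"],s["width"])
E
```

```text
6.0 [439.61386159 161.55332252  50.92701642] [-3.045321   -0.30337716  8.68920468] [ 0.03622285 -0.56186786 -0.72098633] 28.089591645531634
```

View pics/w6.png

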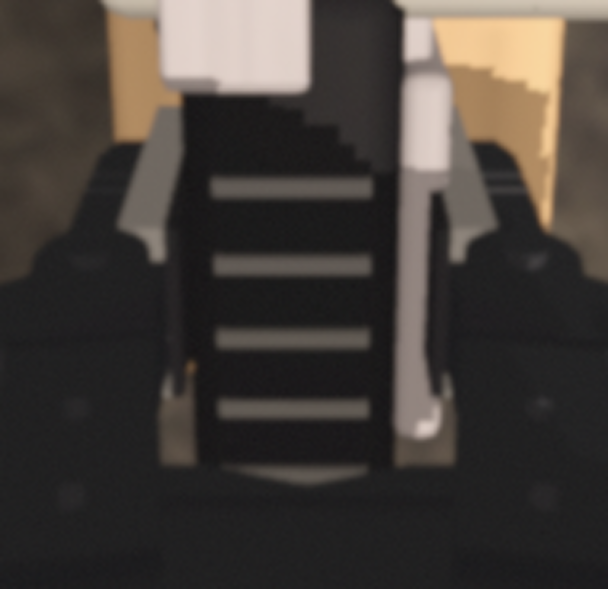

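With 24 commanded, the jaws stall at 28 mm. In the picture the plate touches the grip front (393 against 398 px), so the trigger is home. I'll hold another second for certainty and then release.

Request:
send_rows(commands=[[26,0,0,0,0],[26,0,0,0,0],[26,0,0,0,0],[26,0,0,0,0],[26,0,0,0,0]])

```text
clock: 6.5
eef_pos: [439.5, 161.6, 51.0]
tool_rot: [3.14, 0.008, 0.049]
force: [-2.7, 0.9, 5.1]
width: 28.2
```

Request:
send_rows(commands=[[26,0,0,0,0],[26,0,0,0,0],[26,0,0,0,0],[26,0,0,0,0],[26,0,0,0,0]])

```text
clock: 7.0
eef_pos: [439.5, 161.5, 51.0]
tool_rot: [3.139, 0.008, 0.049]
force: [-2.5, 0.3, 4.4]
width: 28.5
```

Request:
send_rows(commands=[[40,1,0,0,0],[55,2,0,0,0],[85,2,0,0,0],[85,2,0,0,0],[85,2,0,0,0]])

```text
clock: 7.5
eef_pos: [440.6, 161.5, 50.7]
tool_rot: [3.139, 0.01, 0.05]
force: [0.5, -0.1, 0.5]
width: 85.4
```

Open and free, with the force near zero. I'll lift straight up.

Request:
send_rows(commands=[[85,0,0,-20,0],[85,0,0,-50,0],[85,0,0,-80,0],[85,0,0,-110,0],[85,0,0,-110,0]])

```text
clock: 8.0
eef_pos: [443.3, 162.4, 163.7]
tool_rot: [3.141, 0.005, 0.05]
force: [1.1, -0.2, -1.1]
width: 85.1
```

```bash
python3 - <<'E'
from cell import ctrl
import cv2
from h import *
a=ctrl.get_image("wrist")[:,:,::-1];p=ctrl.camera_params("wrist")
cv2.imwrite("pics/w7.png",cv2.resize(a,(800,600)))
s=ctrl.read_state();print(s["clock"],s["eef_pos"],s["force"],abs(s["qd"]).max())
for x in (457,468): print(x,np.array(proj(p,(x,155,66)))*1.5625)
E
```

```text
8.05 [442.20961093 162.27473863 162.12883111] [-0.62693122  0.22494011 -0.40148896] 0.04383862376068075
457 [431.58710819 323.2327366 ]
468 [455.93737856 324.47220073]
```

View pics/w7.png

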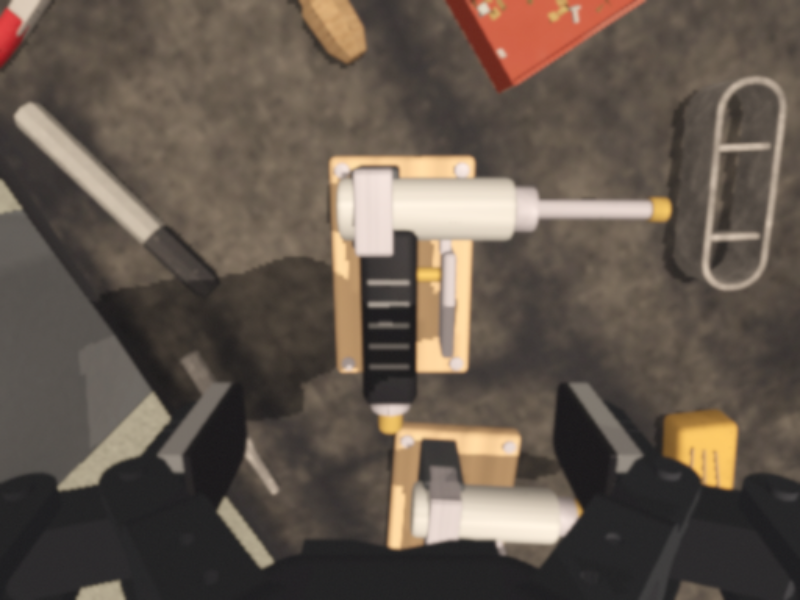

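The trigger's front edge is at column 455. The rest position projects to 456 and the squeezed one to 432, so it has sprung right back. The gripper is clear, so I'm handing in.

```bash
python3 -c "
from cell import ctrl
print(ctrl.finish_job())"
```

```text
the job is handed in; nothing more can be done
None
```

I squeezed the long-nozzled gun's trigger home between the jaws, held it there for about 3 s, then let go and lifted clear. The job was handed in at about 8 s of the 29 s allowed; no verdict is reported.

- **Squeeze:** The jaws reached 31.3 mm at 3.9 s and stalled at about 28 mm even when 24 was commanded. In the picture the trigger plate lay against the grip. Those readings are 1–4 mm below the stated 32 mm at home, which I put down to the pads giving. The trigger joints themselves could not be read.
- **Release:** After letting go, the trigger's front edge was at column 455. The rest position projects to 456 and the squeezed one to 432.
- **Clearance:** The force on the tool was within about 1 N of zero after lifting, and the highest reading was about 15 N, during the squeeze. I did not go near the short-nozzled gun, though its trigger was mostly out of view in the last picture.
- **Disagreements:** The two ways of placing the trigger along the grip differed by about 4 mm, so I aimed between them. The measured TCP also drifted 2–3 mm while gripping, but neither mattered for the squeeze.

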